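# Shut the solvent lines in order

## Robot

A 6-joint arm with a two-finger parallel gripper is mounted at the origin on the work surface. World frame = base frame: x ahead of the robot, y to its left, z up, the work surface at z = 0. Lengths are in m, angles in degrees, forces in N, time in s.
With the tool pointing down it reaches from about 0.375 to 0.9 m from the base axis. Payload 3.1 kg.
Tool frame: the origin (TCP) lies at the very end of the fingers, on their centre line; the grasp point (between the pads) lies 19 mm behind it (bot.hold_point_z is the z of the grasp point in the tool frame, in m); z points along the fingers, y is the line along which they close (so a half turn about z gives the same grasp; the last joint's range is limited). The gripper opens to 87 mm and grips with 3 to 60 N. Pads are 19 mm wide; open, the fingers measure 117 mm over their backs; the gripper's body (75 mm by 190 mm) begins 51 mm behind the grasp point.
Start: joints at [56.981, 30.224, 82.088, -0, 67.689, -10.227], TCP at [0.242, 0.576, 0.223] pointing down, gripper open.
Joint ranges: [-176.69, 176.69], [-43.24, 126.21], [12.49, 139.97], [-82, 262], [0, 151.66], [-163.58, 163.58]. Speed limits (degrees/s): [159.86, 159.86, 180, 180, 180, 180].

## Interface

Orientations are given as a 3x3 rotation matrix whose columns are the frame's x, y, z axes.
In Python, from rig import bot, capture, camera_model gives the robot as it stands.
- The arm moves only by the tool apply_moves, never from a script. Its argument "plan" is text: rows parted by semicolons, each of 6 numbers parted by spaces: the shift along the tool's x, y, z in units of 0.05 m (1.0 is 0.05 m), then the turn, a rotation vector about the tool's x, y, z in units of 360 degrees (1.0 is 360 degrees). In form: dx dy dz ax ay az; .... A call has 1 to 10 rows; each row shifts and turns the commanded pose from where the row before left it, along the tool's axes as they then stand; what a row does not reach is not made up. A row lasts 1/12 s, in which the tool goes at most 41.7 mm and 7.16 degrees, less where a joint would pass 70% of its speed; a pose out of reach is approached as far as the arm can. A call with a number of a shift or a turn outside -1 to 1 is refused whole. A call with a gripper value outside its range is refused whole. "gripper" is the gripper command: -1 is shut, 1 is fully open, values between are in proportion, set as the call begins (left out, the last holds). The fingers move at their own pace and stop on an object; the grip force is fixed at half the most. Time passes only in rows, so rows that do not move let the fingers close. It gives the time, the measured TCP pose, the force, the opening and the grip force at its end, in the units of the state.
- bot.read_state(): the state, without advancing time (a new reading comes with each control period).
- capture(name): name is "scene" or "top" or "wrist"; returns the picture (420x560x3 uint8, red, green, blue); there is no depth.
- camera_model(name): a dict with "vertical_fov" (degrees; the focal length in pixels is half the picture's height over the tangent of half this angle, whatever the lens; pixels are square), "cx", "cy" (the principal point, pixels), "position" and "rotation" of the camera in the world; the wrist camera has in their place "hand_eye" (4x4, takes a point from camera to tool coordinates, whose origin is the TCP and whose axes are the flange's). Camera axes: x right, y down, z forward; pixel columns grow to the right and rows downward; lengths in m; the calibration is good to about 2 mm. A picture is of the moment at which its call begins: read the wrist's pose just before it. camera_model takes no time and is no camera call.
- bot.hand_in(): hands the job in; it is judged then, once.
The state is a dict: "time_s": time; "joint_positions": joint angles; "qvel": joint speeds; "tau": joint torques, N m; "position": TCP position; "tcp_rot": TCP orientation; "force": force on the tool from outside, world axes, zero at the start; "moment": the same for the moment, N m; "opening": opening from 0.0 (shut) to 1.0 (fully open); "grasp_force": force on a finger pad.
Only numpy, scipy, OpenCV 4.12 (cv2) and the standard library are available. Lean on these libraries where they do the work, as an engineer would, in place of code of your own. Each camera call takes 0.05 s, during which the arm holds its last target. There are 200 camera calls.

## Task

Shut the three solvent lines down for the night: with the fingertip, gently press down the black plunger in front of the tall slim bottle, then the one in front of the wide squat jar, then the one in front of the small bottle, each until it is down. Leave the plunger of the station without a bottle up. Do not grip, lift or shift anything: the bottles stay standing on their stations and the other things on the bench stay put.

Things in the scene. Friction and masses are not known exactly. Their poses are not given: they have to be found in the camera images.
- station_tall: Fixed white station with the tall slim amber bottle (56 mm diameter, 150 mm high). Plate 210 x 84 x 10 mm, origin at the centre of its underside, z up. At its -x end (nearer the robot) a valve block 70 x 76 mm rises to z = 60 mm, its collar (40 mm diameter) to 66; plunger at (-60, 0) mm, bottle near (58, 0) mm. Stations stand in any order.
- top_tall (a point): Centre of the flat top of the plunger's round black head on the station with the tall slim amber bottle (56 mm diameter, 150 mm high). Head 32 mm diameter, 8 mm thick; top 88 mm above the station's underside when fully up; the point moves with the head. Approach from straight above.
- plunger_tall (a joint): Travel of that plunger in m: 0 fully up (line open), 0.012 fully down against its hard stop; it may start up to 0.002 down. Shut from 0.008 on. Friction about 3 N, damping 25 N per m/s, no spring: it stays where it is left. Over 20 N is too rough.
- station_squat: Fixed white station with the wide squat amber jar (76 mm diameter, 75 mm high). Plate 210 x 84 x 10 mm, origin at the centre of its underside, z up. At its -x end (nearer the robot) a valve block 70 x 76 mm rises to z = 60 mm, its collar (40 mm diameter) to 66; plunger at (-60, 0) mm, bottle near (58, 0) mm. Stations stand in any order.
- top_squat (a point): Centre of the flat top of the plunger's round black head on the station with the wide squat amber jar (76 mm diameter, 75 mm high). Head 32 mm diameter, 8 mm thick; top 88 mm above the station's underside when fully up; the point moves with the head. Approach from straight above.
- plunger_squat (a joint): Travel of that plunger in m: 0 fully up (line open), 0.012 fully down against its hard stop; it may start up to 0.002 down. Shut from 0.008 on. Friction about 3 N, damping 25 N per m/s, no spring: it stays where it is left. Over 20 N is too rough.
- station_small: Fixed white station with the small amber bottle (40 mm diameter, 80 mm high). Plate 210 x 84 x 10 mm, origin at the centre of its underside, z up. At its -x end (nearer the robot) a valve block 70 x 76 mm rises to z = 60 mm, its collar (40 mm diameter) to 66; plunger at (-60, 0) mm, bottle near (58, 0) mm. Stations stand in any order.
- top_small (a point): Centre of the flat top of the plunger's round black head on the station with the small amber bottle (40 mm diameter, 80 mm high). Head 32 mm diameter, 8 mm thick; top 88 mm above the station's underside when fully up; the point moves with the head. Approach from straight above.
- plunger_small (a joint): Travel of that plunger in m: 0 fully up (line open), 0.012 fully down against its hard stop; it may start up to 0.002 down. Shut from 0.008 on. Friction about 3 N, damping 25 N per m/s, no spring: it stays where it is left. Over 20 N is too rough.
- station_spare: Fixed white station with no bottle at all (the spare line). Plate 210 x 84 x 10 mm, origin at the centre of its underside, z up. At its -x end (nearer the robot) a valve block 70 x 76 mm rises to z = 60 mm, its collar (40 mm diameter) to 66; plunger at (-60, 0) mm, bottle near (58, 0) mm. Stations stand in any order.
- top_spare (a point): Centre of the flat top of the plunger's round black head on the station with no bottle at all (the spare line). Head 32 mm diameter, 8 mm thick; top 88 mm above the station's underside when fully up; the point moves with the head. Approach from straight above.
- plunger_spare (a joint): Travel of that plunger in m: 0 fully up (line open), 0.012 fully down against its hard stop; it may start up to 0.002 down. Shut from 0.008 on. Friction about 3 N, damping 25 N per m/s, no spring: it stays where it is left. Over 20 N is too rough.
- bottle_tall: The tall slim amber bottle (56 mm diameter, 150 mm high) with a white cap, loose, standing upright on its station's plate (10 mm high). Origin: centre of its underside. Not to be moved.
- bottle_squat: The wide squat amber jar (76 mm diameter, 75 mm high) with a white cap, loose, standing upright on its station's plate (10 mm high). Origin: centre of its underside. Not to be moved.
- bottle_small: The small amber bottle (40 mm diameter, 80 mm high) with a white cap, loose, standing upright on its station's plate (10 mm high). Origin: centre of its underside. Not to be moved.
- vial_a: Small clear glass vial with white cap, 24 mm diameter, 45 mm high, standing loose between stations; origin centre of underside. Leave alone.
- vial_b: Second vial like vial_a, 24 mm diameter, 45 mm high, between stations; origin centre of underside. Leave alone.
- fitting: Steel fitting, 32 mm diameter foot, 30 mm high, standing loose between stations; origin centre of underside. Leave alone.
- beaker: Glass beaker, 66 mm diameter, 85 mm high, to the right of the stations; origin centre of underside. Leave alone.
- wrench: Steel wrench lying flat in front of the stations, about 160 mm long; origin under its middle. Leave alone.
- screwdriver: Screwdriver lying flat in front of the stations, about 200 mm long; origin under its middle. Leave alone.
- tip_box: Grey closed box 120 x 85 x 55 mm to the left of the stations; origin centre of underside. Leave alone.
There are look-alikes about, which are no part of the job. What is shaped like the station_small but pink or purple is not meant.

How it is judged (in metres and radians):
On the way, in this order (a step that is already met when the one before it is completed fails the run):
1. the plunger of the line with the tall bottle is shut (value of joint plunger_tall above 0.008 m), for 0.2 s.
2. the plunger of the line with the squat jar is shut (value of joint plunger_squat above 0.008 m), for 0.2 s.
3. the plunger of the line with the small bottle is shut (value of joint plunger_small above 0.008 m), for 0.2 s.
At the end, for the whole second after the job is handed in: The plungers of the tall bottle, squat jar and small bottle are each at least 8 mm down (of 12), the spare one is less than 5 mm down, and the three bottles stand upright (within 0.1 rad), at rest, within 20 mm of where they began (value of joint each of plunger_tall, plunger_squat, plunger_small above 0.008 m and value of joint plunger_spare below 0.005 m and distance of each of bottle_tall, bottle_squat, bottle_small from where it was at the start of the episode below 0.02 m and angle between each of bottle_tall, bottle_squat, bottle_small's own z axis and vertical below 0.1 rad and linear speed of each of bottle_tall, bottle_squat, bottle_small below 0.02 m/s); the robot touches nothing.
It fails at once if a plunger is pushed (over 5 mm) before the one due ahead of it is shut ((value of joint plunger_squat above 0.005 m and value of joint plunger_tall below 0.008 m) or (value of joint plunger_small above 0.005 m and value of joint plunger_squat below 0.008 m)).
It fails at once if the spare line's plunger is pushed (over 5 mm) (value of joint plunger_spare above 0.005 m).
It fails at once if a station is pressed or struck with more than 20 N (contact force between the arm and station_tall above 20 N or contact force between the arm and station_squat above 20 N or contact force between the arm and station_small above 20 N or contact force between the arm and station_spare above 20 N).
It fails at once if a bottle is lifted, carried, tipped or shoved (20 mm or 0.2 rad) (distance of any of bottle_tall, bottle_squat, bottle_small from where it was at the start of the episode above 0.02 m or angle between any of bottle_tall, bottle_squat, bottle_small's own z axis and vertical above 0.2 rad).
It fails at once if another thing on the bench is moved by more than 30 mm (distance of any of vial_a, vial_b, fitting, beaker, wrench, screwdriver, tip_box from where it was at the start of the episode above 0.03 m).
It also fails if it takes over 54 s, if anything falls off the work surface, if the arm or the gripper's body presses on something with over 40 N, if the wrist force passes 120 N, or if a joint passes its speed limit or range.

## Working session

There is one attempt and no reset: what is moved stays moved. The work goes in short steps, Python scripts to look and compute and a tool call to move; the robot and the scene stay as the last step left them, time stands still between calls to the robot, and variables do not carry over. Pictures are saved under pics/ and viewed, at most 10 in all, crops included, and the job is handed in when it is done.

Besides the shell and the picture viewer there is one more tool, called after "Request:" by a JSON object that holds its "op" and its "data", one argument or row to a line. apply_moves: Moves the arm, as the interface text tells. Its arguments: {"type":"object","properties":{"plan":{"type":"string"},"gripper":{"type":"number"}},"required":["plan"]}

```bash
mkdir -p pics; python3 - <<'E'
from rig import bot,capture,camera_model
import cv2
for n in("top","scene"):
    cv2.imwrite(f"pics/{n}0.png",capture(n)[:,:,::-1]); m=camera_model(n); print(n,m)
s=bot.read_state(); print(s["time_s"],s["position"],s["tcp_rot"],s["force"],s["opening"])
E
```

```text
top {'vertical_fov': 47.10737062702215, 'cx': 285.80972712257204, 'cy': 208.36909351304857, 'position': array([0.39446013, 0.01610147, 1.38798069]), 'rotation': array([[ 0.01853898, -0.99668444,  0.07922395],
       [-0.99979318, -0.01914268, -0.00686739],
       [ 0.00836118, -0.07908026, -0.99683319]])}
scene {'vertical_fov': 54.045793049583594, 'cx': 276.2408154703994, 'cy': 202.68921079143385, 'position': array([0.95960751, 0.59764846, 0.84472885]), 'rotation': array([[-0.76514391,  0.45206047, -0.45847151],
       [ 0.64385716,  0.53537946, -0.54664138],
       [-0.00165873, -0.71344948, -0.70070471]])}
0.1 [0.24172822 0.57564484 0.2216639 ] [[-9.21929842e-01  3.87355528e-01 -1.03046848e-03]
 [ 3.87356774e-01  9.21928418e-01 -1.64991654e-03]
 [ 3.10913878e-04 -1.92026624e-03 -9.99998108e-01]] [-0.68554922 -0.40434684  0.61373004] 0.9984065969596079
```

View pics/top0.png

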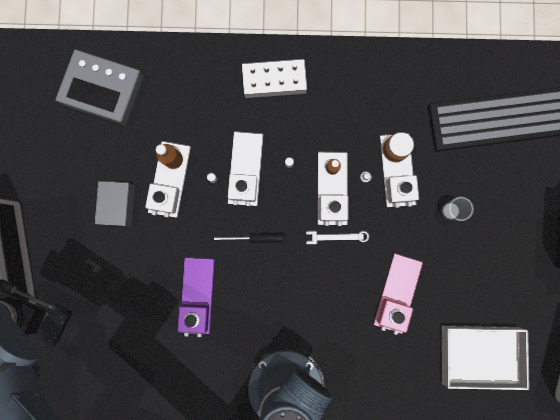

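View pics/scene0.png

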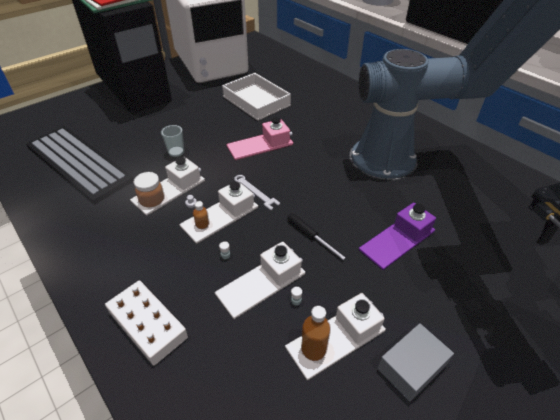

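Top view: the plunger heads are tall (159,198), spare (241,186), small (334,207) and squat (405,188). The look-alikes are purple (192,321) and pink (398,317), which I will leave. I choose by the bottle behind each plunger: slim tall amber (168,155), big white-capped jar (398,147), small bottle (333,165).

```bash
cat > h.py <<'E'
from rig import bot,capture,camera_model
import cv2,numpy as np
def ray(n,u,v):
    m=camera_model(n); f=210/np.tan(np.radians(m["vertical_fov"]/2))
    return m["position"],m["rotation"]@np.array([(u-m["cx"])/f,(v-m["cy"])/f,1])
def plane(n,u,v,z):
    p,d=ray(n,u,v); return p+d*(z-p[2])/d[2]
def head(img,u,v,r=14,t=75):
    g=img.max(2); w=g[v-r:v+r+1,u-r:u+r+1]; k,l,s,c=cv2.connectedComponentsWithStats((w<t).astype(np.uint8))
    i=min(range(1,k),key=lambda i:np.hypot(*(c[i]-r))); return c[i]+[u-r,v-r],s[i]
E
python3 - <<'E'
from h import *
T=cv2.imread("pics/top0.png");S=cv2.imread("pics/scene0.png")
P=dict(tall=((159,198),(362,306)),spare=((241,186),(281,251)),small=((334,207),(235,187)),squat=((405,188),(180,161)))
row=[]
for k,(a,b) in P.items():
    for n,I,q in(("top",T,a),("scene",S,b)):
        c,s=head(I,*q); print(k,n,c.round(1),s,plane(n,*c,.086).round(4))
    row.append(np.vstack([cv2.resize(I[q[1]-20:q[1]+20,q[0]-20:q[0]+20],(200,200),interpolation=0) for I,q in((T,a),(S,b))]))
cv2.imwrite("pics/crop.png",np.hstack(row))
E
```

```text
tall top [158.4 196.5] [ 8  8 12 10 91] [0.5236 0.3529 0.086 ]
tall scene [361.8 306.7] [  8   8  13  14 141] [0.5262 0.3587 0.086 ]
spare top [241.  185.3] [ 9  8 11 11 87] [0.5586 0.1301 0.086 ]
spare scene [280.3 251. ] [  8   9  11  11 100] [0.5602 0.1359 0.086 ]
small top [334.8 206. ] [10  8 11 11 82] [ 0.507  -0.1257  0.086 ]
small scene [231.9 179.7] [  0   0  29  18 278] [ 0.4987 -0.1442  0.086 ]
squat top [406.  186.8] [10  8 11 10 90] [ 0.5631 -0.3194  0.086 ]
squat scene [181.4 155.8] [  0   0  29  18 299] [ 0.5507 -0.3287  0.086 ]
```

View pics/crop.png

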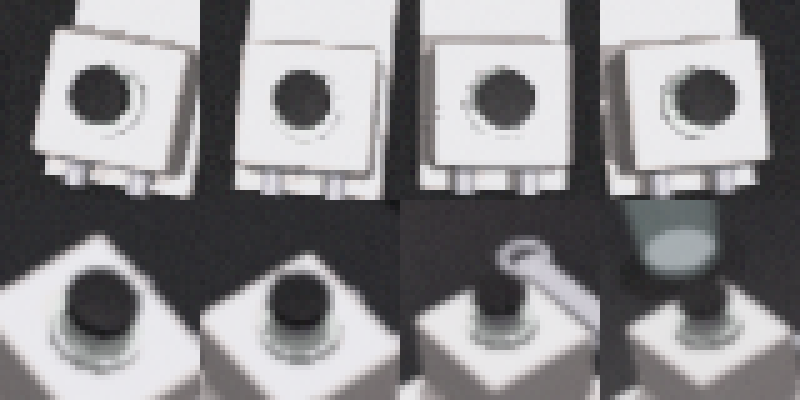

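Heads located. The crops confirm four black plungers on white stations, with tall at top (158,196). The tip now goes above the tall-bottle plunger with the gripper shut.

Request:
{"op": "apply_moves", "data": {
  "plan": "-0.6 -0.17 0.04 0 0 0;-0.69 -0.19 0.04 0 0 0;-0.69 -0.19 0.04 0 0 0;-0.69 -0.19 0.04 0 0 0;-0.69 -0.19 0.04 0 0 0;-0.69 -0.19 0.04 0 0 0;-0.69 -0.19 0.04 0 0 0;-0.69 -0.19 0.04 0 0 0;-0.69 -0.19 0.04 0 0 0;-0.6 -0.17 0.04 0 0 0",
  "gripper": -1
}}

```text
time_s: 0.93
position: [0.5174, 0.3585, 0.202]
tcp_rot: [[-0.922, 0.388, -0.0], [0.388, 0.922, -0.001], [0.0, -0.001, -1.0]]
force: [0.1, 0.5, -0.2]
opening: 0.322
grasp_force: 0.0
```

Request:
{"op": "apply_moves", "data": {
  "plan": "0 0 0 0 0 0;0 0 0 0 0 0;0 0 0 0 0 0"
}}

```text
time_s: 1.18
position: [0.515, 0.3602, 0.202]
tcp_rot: [[-0.922, 0.388, -0.002], [0.388, 0.922, -0.0], [0.002, -0.001, -1.0]]
force: [0.0, 0.7, 0.5]
opening: 0.091
grasp_force: 0.0
```

```bash
cat >> h.py <<'E'
def wplane(s,u,v,z):
    m=camera_model("wrist"); f=210/np.tan(np.radians(m["vertical_fov"]/2)); H=np.array(m["hand_eye"]); R=np.array(s["tcp_rot"])
    d=R@H[:3,:3]@np.array([(u-m["cx"])/f,(v-m["cy"])/f,1]); p=R@H[:3,3]+s["position"]
    return p+d*(z-p[2])/d[2]
def wpix(s,P):
    m=camera_model("wrist"); f=210/np.tan(np.radians(m["vertical_fov"]/2)); H=np.array(m["hand_eye"]); R=np.array(s["tcp_rot"])
    q=H[:3,:3].T@(R.T@(np.array(P)-s["position"])-H[:3,3]); return np.array([q[0]/q[2]*f+m["cx"],q[1]/q[2]*f+m["cy"]])
E
python3 - <<'E'
from h import *
s=bot.read_state(); cv2.imwrite("pics/w1.png",capture("wrist")[:,:,::-1])
print(s["time_s"],s["position"],s["tcp_rot"],s["opening"],s["force"],camera_model("wrist"),wpix(s,[.5236,.3529,.088]))
E
```

```text
1.1833 [0.51496288 0.36022088 0.20199012] [[-9.21698828e-01  3.87901300e-01 -1.96275272e-03]
 [ 3.87902425e-01  9.21700419e-01 -2.13886186e-04]
 [ 1.72610328e-03 -9.58495187e-04 -9.99998051e-01]] 0.09095701312456927 [0.0070874  0.69755265 0.45950595] {'vertical_fov': 69.5284842642017, 'cx': 281.4857686181088, 'cy': 204.71017285253978, 'hand_eye': array([[ 2.27667984e-05, -9.55438351e-01, -2.95190713e-01,
         8.06727787e-02],
       [ 9.99999834e-01, -1.48349780e-04,  5.57286717e-04,
         1.23066066e-03],
       [-5.76244580e-04, -2.95190677e-01,  9.55438189e-01,
        -1.62063254e-01],
       [ 0.00000000e+00,  0.00000000e+00,  0.00000000e+00,
         1.00000000e+00]])} [276.61668077 211.05898805]
```

View pics/w1.png

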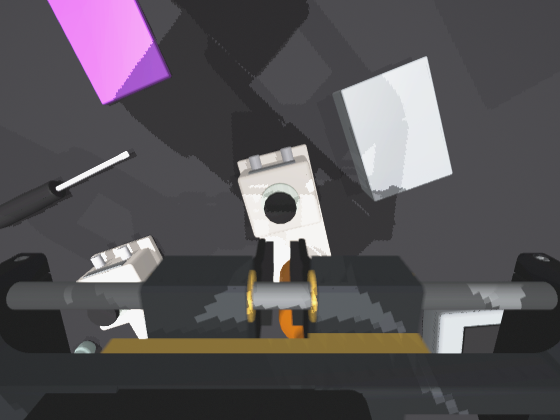

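The wrist view shows the tall station's black head at (281,208), 5 px from the prediction. The tall bottle (amber) is behind the fingers and the gripper is closing. I'll refine from this view.

```bash
cat >> h.py <<'E'
def go(s,P):
    return (np.array(s["tcp_rot"]).T@(np.array(P)-s["position"])/.05).round(3)
E
python3 - <<'E'
from h import *
s=bot.read_state(); I=cv2.imread("pics/w1.png")
w=I[185:232,258:304]; print((w.max(2)[::4,::4]))
c,st=head(I,281,208,r=20,t=45); p=wplane(s,*c,.087); print(c,st,p,go(s,[p[0],p[1],.1]))
E
```

```text
[[242 246 245 199 215 224 221 212 206 224 224 224]
 [223 223 186 219 219 224 225 220 224 188 224 224]
 [223 192 196 194  73  41  44 113 226 220 224 224]
 [246 238 236  44  46  47  46  46  46 204 200 243]
 [244 240  40  46  44  44  44  45  46  46 231 246]
 [241 240  43  40  41  40  41  39  38  40 240 246]
 [246 238  51  39  40  40  40  40  39  39 237 246]
 [241 240  61  60  59  57  56  54  53  53 240 246]
 [240 240 232  56  56  54  54  54  53 237 239 244]
 [246 246 246 216  54  53  53  53 232 239 239 246]
 [246 246 246 239 239 239 239 239 239 239 239 243]
 [246 246 246 239 239 239 238 233 237 245 246 246]]
[279.81372549 205.17320261] [  4   6  31  18 306] [0.5193158  0.35842706 0.087     ] [-0.109 -0.004  2.043]
```

```bash
python3 - <<'E'
from h import *
s=bot.read_state(); I=cv2.imread("pics/w1.png")
c,st=head(I,281,208,r=22,t=90); p=wplane(s,*c,.087); print(c,st,p,go(s,[p[0],p[1],.1]),go(s,[.5236,.3529,.1]))
E
```

```text
[279.73979592 207.4247449 ] [  5   6  32  32 784] [0.52137683 0.35748158 0.087     ] [-0.154 -0.006  2.043] [-0.23  -0.073  2.043]
```

Request:
{"op": "apply_moves", "data": {
  "plan": "-0.09 -0.02 0.3 0 0 0;-0.08 -0.01 0.4 0 0 0;0 0 0.4 0 0 0;0 0 0.4 0 0 0;0 0 0.3 0 0 0;0 0 0.2 0 0 0;0 0 0.1 0 0 0;0 0 0 0 0 0;0 0 0 0 0 0;0 0 0 0 0 0"
}}

```text
time_s: 2.07
position: [0.5236, 0.3563, 0.0987]
tcp_rot: [[-0.922, 0.387, 0.002], [0.387, 0.922, 0.001], [-0.001, 0.002, -1.0]]
force: [0.4, 0.1, 0.6]
opening: 0.003
grasp_force: 0.0
```

Request:
{"op": "apply_moves", "data": {
  "plan": "0 0 0.04 0 0 0;0 0 0.04 0 0 0;0 0 0.04 0 0 0;0 0 0.04 0 0 0;0 0 0.02 0 0 0;0 0 0.02 0 0 0;0 0 0.02 0 0 0;0 0 0.02 0 0 0;0 0 0.02 0 0 0;0 0 0.02 0 0 0"
}}

```text
time_s: 2.9
position: [0.5231, 0.3555, 0.0838]
tcp_rot: [[-0.922, 0.387, 0.0], [0.387, 0.922, -0.0], [-0.0, -0.0, -1.0]]
force: [-0.8, -0.3, 3.0]
opening: 0.008
grasp_force: 1.5
```

Request:
{"op": "apply_moves", "data": {
  "plan": "0 0 0.02 0 0 0;0 0 0.02 0 0 0;0 0 0.02 0 0 0;0 0 0.02 0 0 0;0 0 0.02 0 0 0;0 0 0.02 0 0 0;0 0 0 0 0 0;0 0 0 0 0 0;0 0 0 0 0 0"
}}

```text
time_s: 3.65
position: [0.5231, 0.3558, 0.0772]
tcp_rot: [[-0.922, 0.388, 0.0], [0.388, 0.922, 0.0], [0.0, 0.0, -1.0]]
force: [-0.4, 0.3, 1.0]
opening: 0.01
grasp_force: 0.0
```

Request:
{"op": "apply_moves", "data": {
  "plan": "0 0 -0.1 0 0 0;0 0 -0.3 0 0 0;0 0 -0.5 0 0 0;0 0 -0.6 0 0 0;-0.1 -0.2 -0.5 0 0 0;-0.2 -0.4 -0.4 0 0 0;-0.3 -0.6 0 0 0 0;-0.3 -0.6 0 0 0 0;-0.3 -0.6 0 0 0 0;-0.3 -0.6 0 0 0 0"
}}

```text
time_s: 4.48
position: [0.5342, 0.1872, 0.1982]
tcp_rot: [[-0.922, 0.387, 0.001], [0.387, 0.922, 0.0], [-0.001, 0.001, -1.0]]
force: [-0.0, -0.2, -0.2]
opening: 0.007
grasp_force: 0.0
```

Request:
{"op": "apply_moves", "data": {
  "plan": "-0.3 -0.6 0 0 0 0;-0.3 -0.6 0 0 0 0;-0.3 -0.6 0 0 0 0;-0.3 -0.6 0 0 0 0;-0.3 -0.6 0 0 0 0;-0.3 -0.6 0 0 0 0;-0.3 -0.6 0 0 0 0;-0.3 -0.6 0 0 0 0;-0.3 -0.6 0 0 0 0;-0.3 -0.6 0 0 0 0"
}}

```text
time_s: 5.32
position: [0.5563, -0.1481, 0.1979]
tcp_rot: [[-0.922, 0.388, 0.001], [0.388, 0.922, -0.0], [-0.001, 0.0, -1.0]]
force: [1.0, 0.3, -0.3]
opening: 0.001
grasp_force: 0.0
```

Request:
{"op": "apply_moves", "data": {
  "plan": "-0.3 -0.6 0 0 0 0;-0.3 -0.6 0 0 0 0;-0.3 -0.6 0 0 0 0;-0.3 -0.6 0 0 0 0;-0.3 -0.6 0 0 0 0;-0.1 -0.3 0 0 0 0;0 0 0 0 0 0;0 0 0 0 0 0;0 0 0 0 0 0"
}}

```text
time_s: 6.07
position: [0.5656, -0.3277, 0.1973]
tcp_rot: [[-0.922, 0.387, -0.001], [0.387, 0.922, 0.002], [0.002, 0.001, -1.0]]
force: [-0.6, -0.3, -1.1]
opening: 0.004
grasp_force: 0.0
```

```bash
cat > w.py <<'E'
from h import *
import sys
k=sys.argv[1]; G=np.array([float(a) for a in sys.argv[2:4]]+[.087])
s=bot.read_state(); I=np.ascontiguousarray(capture("wrist")[:,:,::-1]); cv2.imwrite(f"pics/w_{k}.png",I)
q=wpix(s,G); print(s["time_s"],s["position"],"pred",q)
c,st=head(I,*[int(a) for a in q],r=26,t=90); p=wplane(s,*c,.087); print(c,st,p,go(s,[p[0],p[1],.1]),go(s,[G[0],G[1],.1]))
E
python3 w.py squat .5631 -.3194
```

```text
6.0667 [ 0.56563818 -0.32771767  0.19728952] pred [286.99774047 195.64464203]
[288.90930506 193.9540636 ] [ 13   9  33  33 849] [ 0.56228061 -0.31713365  0.087     ] [0.141 0.167 1.946] [0.108 0.131 1.946]
```

View pics/w_squat.png

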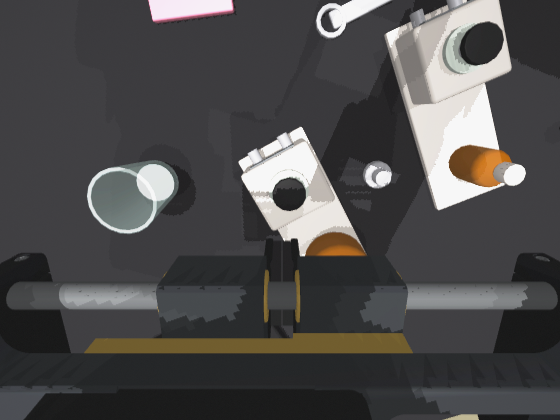

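The wrist view shows the squat station's head at (289,194) with the amber jar behind it. Both estimates agree to 2 mm, so I descend.

Request:
{"op": "apply_moves", "data": {
  "plan": "0.07 0.08 0.2 0 0 0;0.06 0.07 0.4 0 0 0;0 0 0.4 0 0 0;0 0 0.4 0 0 0;0 0 0.3 0 0 0;0 0 0.2 0 0 0;0 0 0.1 0 0 0;0 0 0 0 0 0;0 0 0 0 0 0;0 0 0 0 0 0"
}}

```text
time_s: 6.95
position: [0.5637, -0.3203, 0.0987]
tcp_rot: [[-0.922, 0.387, 0.002], [0.387, 0.922, -0.001], [-0.002, -0.001, -1.0]]
force: [0.7, 0.8, 0.4]
opening: 0.007
grasp_force: 0.0
```

Request:
{"op": "apply_moves", "data": {
  "plan": "0 0 0.04 0 0 0;0 0 0.04 0 0 0;0 0 0.04 0 0 0;0 0 0.04 0 0 0;0 0 0.02 0 0 0;0 0 0.02 0 0 0;0 0 0.02 0 0 0;0 0 0.02 0 0 0;0 0 0 0 0 0"
}}

```text
time_s: 7.7
position: [0.5629, -0.3201, 0.0856]
tcp_rot: [[-0.922, 0.387, -0.0], [0.387, 0.922, -0.0], [0.0, -0.0, -1.0]]
force: [0.1, -0.3, 1.4]
opening: 0.003
grasp_force: 0.7
```

Target z ≈ 0.0773: 8 mm more.

Request:
{"op": "apply_moves", "data": {
  "plan": "0 0 0.02 0 0 0;0 0 0.02 0 0 0;0 0 0.02 0 0 0;0 0 0.02 0 0 0;0 0 0.02 0 0 0;0 0 0.02 0 0 0;0 0 0.02 0 0 0;0 0 0.02 0 0 0;0 0 0 0 0 0;0 0 0 0 0 0"
}}

```text
time_s: 8.53
position: [0.5629, -0.3201, 0.0772]
tcp_rot: [[-0.922, 0.387, -0.0], [0.387, 0.922, 0.0], [0.0, -0.0, -1.0]]
force: [0.3, -0.3, 0.9]
opening: 0.005
grasp_force: 0.5
```

Request:
{"op": "apply_moves", "data": {
  "plan": "0 0 0 0 0 0;0 0 0 0 0 0"
}}

```text
time_s: 8.7
position: [0.5631, -0.3201, 0.0773]
tcp_rot: [[-0.922, 0.388, 0.0], [0.388, 0.922, 0.0], [-0.0, 0.0, -1.0]]
force: [0.6, 0.2, -0.3]
opening: 0.004
grasp_force: 0.0
```

Request:
{"op": "apply_moves", "data": {
  "plan": "0 0 -0.1 0 0 0;0 0 -0.3 0 0 0;0 0 -0.5 0 0 0;0 0 -0.6 0 0 0;0.1 0.15 -0.5 0 0 0;0.3 0.4 -0.4 0 0 0;0.5 0.6 0 0 0 0;0.5 0.6 0 0 0 0;0.5 0.6 0 0 0 0;0.4 0.5 0 0 0 0"
}}

```text
time_s: 9.53
position: [0.5107, -0.1417, 0.198]
tcp_rot: [[-0.922, 0.387, -0.0], [0.387, 0.922, 0.001], [0.001, 0.001, -1.0]]
force: [0.2, 0.7, -0.4]
opening: 0.006
grasp_force: 0.0
```

Request:
{"op": "apply_moves", "data": {
  "plan": "0.2 0.3 0 0 0 0;0 0 0 0 0 0;0 0 0 0 0 0;0 0 0 0 0 0"
}}

```text
time_s: 9.87
position: [0.5097, -0.1274, 0.198]
tcp_rot: [[-0.922, 0.387, 0.002], [0.387, 0.922, -0.001], [-0.002, -0.0, -1.0]]
force: [-0.4, -0.6, 0.7]
opening: 0.004
grasp_force: 0.0
```

```bash
python3 w.py small .507 -.1257
```

```text
9.8667 [ 0.50971748 -0.12738199  0.19804137] pred [280.59056362 197.46630811]
[282.21136364 194.93636364] [ 12   8  34  33 880] [ 0.50531979 -0.12334748  0.087     ] [0.117 0.041 1.961] [0.068 0.011 1.961]
```

View pics/w_small.png

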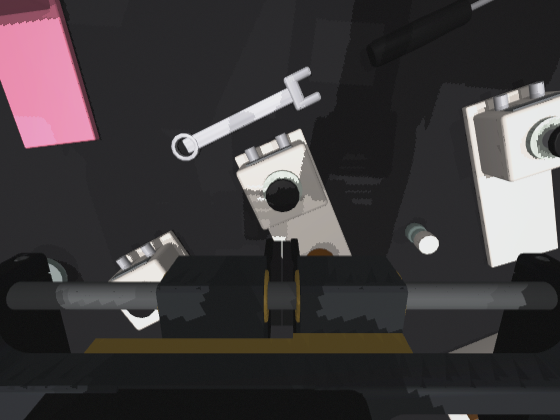

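The small station's head is at (282,195), with the amber small bottle peeking out behind it at (320,252). It is white, so it is not a look-alike. The offset is about 4 mm, so I descend.

Request:
{"op": "apply_moves", "data": {
  "plan": "0.05 0.02 0.2 0 0 0;0.04 0.01 0.4 0 0 0;0 0 0.4 0 0 0;0 0 0.4 0 0 0;0 0 0.3 0 0 0;0 0 0.2 0 0 0;0 0 0.1 0 0 0;0 0 0 0 0 0;0 0 0 0 0 0;0 0 0 0 0 0"
}}

```text
time_s: 10.75
position: [0.5059, -0.1239, 0.0983]
tcp_rot: [[-0.922, 0.388, 0.002], [0.388, 0.922, -0.001], [-0.002, -0.0, -1.0]]
force: [0.3, 0.4, -0.7]
opening: 0.005
grasp_force: 0.0
```

Request:
{"op": "apply_moves", "data": {
  "plan": "0 0 0.04 0 0 0;0 0 0.04 0 0 0;0 0 0.04 0 0 0;0 0 0.04 0 0 0;0 0 0.02 0 0 0;0 0 0.02 0 0 0;0 0 0.02 0 0 0;0 0 0.02 0 0 0;0 0 0 0 0 0"
}}

```text
time_s: 11.5
position: [0.5051, -0.1232, 0.0855]
tcp_rot: [[-0.922, 0.387, -0.0], [0.387, 0.922, 0.0], [0.0, 0.0, -1.0]]
force: [-0.4, 1.2, 0.7]
opening: 0.004
grasp_force: 0.8
```

Request:
{"op": "apply_moves", "data": {
  "plan": "0 0 0.02 0 0 0;0 0 0.02 0 0 0;0 0 0.02 0 0 0;0 0 0.02 0 0 0;0 0 0.02 0 0 0;0 0 0.02 0 0 0;0 0 0.02 0 0 0;0 0 0.02 0 0 0;0 0 0 0 0 0;0 0 0 0 0 0"
}}

```text
time_s: 12.33
position: [0.5054, -0.1236, 0.0773]
tcp_rot: [[-0.922, 0.387, 0.0], [0.387, 0.922, -0.0], [-0.001, -0.0, -1.0]]
force: [0.5, -0.4, 0.2]
opening: 0.001
grasp_force: 0.0
```

Request:
{"op": "apply_moves", "data": {
  "plan": "0 0 0 0 0 0;0 0 0 0 0 0"
}}

```text
time_s: 12.5
position: [0.5053, -0.1235, 0.0774]
tcp_rot: [[-0.922, 0.387, 0.0], [0.387, 0.922, -0.0], [-0.0, -0.0, -1.0]]
force: [-0.0, 0.1, -0.4]
opening: 0.005
grasp_force: 0.0
```

Request:
{"op": "apply_moves", "data": {
  "plan": "0 0 -0.1 0 0 0;0 0 -0.3 0 0 0;0 0 -0.5 0 0 0;0 0 -0.6 0 0 0;0 0 -0.6 0 0 0;0 0 -0.5 0 0 0;0 0 -0.2 0 0 0;0 0 0 0 0 0;0 0 0 0 0 0;0 0 0 0 0 0"
}}

```text
time_s: 13.33
position: [0.504, -0.1228, 0.216]
tcp_rot: [[-0.922, 0.387, -0.003], [0.387, 0.922, 0.001], [0.003, 0.0, -1.0]]
force: [1.2, -0.2, 0.5]
opening: 0.004
grasp_force: 0.0
```

```bash
python3 - <<'E'
from h import *
S=capture("scene")[:,:,::-1]; O=cv2.imread("pics/scene0.png")
P=[(345,315),(275,255),(225,197),(170,175)]
cv2.imwrite("pics/end.png",np.hstack([np.vstack([cv2.resize(I[y-35:y+35,x-35:x+35],(200,200)) for I in(O,S)]) for x,y in P]))
E
```

```text
(no output)
```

View pics/end.png

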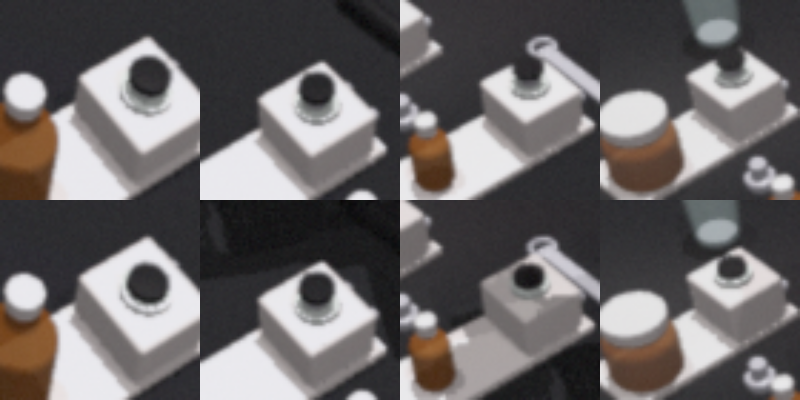

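The before/after crops show the tall, small and squat heads down near their collars. The spare is still up and the bottles have not moved.

```bash
python3 -c "
from rig import bot; print(bot.hand_in())"
```

```text
the job is handed in; nothing more can be done
None
```

I pressed the tall, squat and small plungers down in that order, each about 10.7 mm by the fingertip height (8 mm needed). The spare plunger stayed up, the bottles look unmoved in the before/after pictures, and the job was handed in at about 13 s of the 54 s limit; the hand-in returned no verdict.

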